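Pull the oblong tin from under the bench shelf and put it on the scale

ROBOT

A 6-joint arm with a two-finger parallel gripper is mounted at the origin on the work surface. World frame = base frame: x ahead of the robot, y to its left, z up, the work surface at z = 0. Lengths are in mm, angles in rad, forces in N, time in s.
With the tool pointing down it reaches from about 375 to 925 mm from the base axis. Payload 5.7 kg.
Tool frame: the origin (TCP) lies at the very end of the fingers, on their centre line; the grasp point (between the pads) lies 19 mm behind it; z points along the fingers, y is the direction in which the jaws open and shut (so a half turn about z gives the same grasp; the last joint's range is limited). The gripper opens to 88 mm and grips with 3 to 60 N. Pads are 20 mm wide; open, the fingers measure 115 mm over their backs; the gripper's body (75 mm by 178 mm) begins 61 mm behind the grasp point.
Start: joints at [-1.255, 0.359, 1.51, -0, 1.272, -0.115], TCP at [250.54, -545.153, 222.623] pointing down, gripper open.
Joint ranges: [-2.97, 2.97], [-1.01, 2.36], [0.21, 2.38], [-0.96, 4.11], [0.2, 2.71], [-2.98, 2.98]. Speed limits (rad/s): [2.39, 2.39, 3.14, 3.14, 3.14, 3.14].

INTERFACE

Orientations are given as a unit quaternion [x, y, z, w].
In Python, from plant import ctrl gives the robot as it stands.
- The arm moves only by the shell command python3 -m pendant 'ROWS'. ROWS is a JSON object of lists of equal length, an entry for each row: "grip": the opening in per cent of the stroke, from 0 (shut) to 100 (fully open); "linear": the shift along the tool's x, y, z in m, a list of three; "rotation": the turn, a rotation vector about the tool's x, y, z in rad, a list of three. A call has 1 to 20 rows; each row is the pose to reach, as a shift and turn from the pose commanded when the call began, along the tool's axes at that moment; what a row does not reach only later rows make up. A row lasts 1/12 s, in which the tool goes at most 41.7 mm and 7.16 degrees, less where a joint would pass 70% of its speed; a pose out of reach is approached as far as the arm can. A call with a gripper value outside its range is refused whole. The fingers move at their own pace and stop on an object; the grip force is fixed at half the most. Time passes only in rows, so rows that repeat a pose let the fingers close. It gives the time, the measured TCP pose, the force and the opening at its end, in the units of the state.
- ctrl.observe(): the state, without advancing time (a new reading comes with each control period).
- ctrl.get_image(name): name is "scene" or "top" or "wrist"; returns a dict with "img" (480x640x3 uint8, red, green, blue), "K" (3x3 intrinsics, pixels), "k1" (the pictures are not rectified: a ray, as slopes to the right and down, at radius r is drawn at 1 + k1 r^2 times it, then the intrinsics apply), "world_from_camera" (4x4, takes a point from camera to world coordinates); the wrist camera has in their place "T_tool_cam" (4x4, takes a point from camera to tool coordinates, whose origin is the TCP and whose axes are the flange's). Camera axes: x right, y down, z forward; pixel columns grow to the right and rows downward; lengths in mm; the calibration is good to about 2 mm. A picture is of the moment at which its call begins: read the wrist's pose just before it. There is no depth.
- ctrl.hand_in(): hands the job in, once; it reports no verdict.
The state is a dict: "time_s": time; "q": joint angles; "qvel": joint speeds; "joint_torque": joint torques, N m; "position": TCP position; "orientation": TCP orientation; "force": force on the tool from outside, world axes, zero at the start; "ft_torque": the same for the moment, N m; "grip_width": finger opening in mm.
Only numpy, scipy, OpenCV 4.12 (cv2) and the standard library are available. Lean on these libraries where they do the work, as an engineer would, in place of code of your own. Each camera call takes 0.05 s, during which the arm holds its last target. There are 200 camera calls.

TASK

Take the oblong lidded tin by its handle and slide it straight forward on the bench until it is wholly out from under the lip of the low steel shelf; only then lift it, without catching it on the shelf. Set it down, without dropping it, on the middle of the bench scale's platform with its long sides along the platform's long sides, and let go. Leave the round tin where it is.

Things in the scene. Friction and masses are not known exactly. Their poses are not given: they have to be found in the camera images.
- tin_handle (a point): Loose oblong metal tin, lid fixed on, 0.3-0.65 kg. Point: middle of its bar handle (grip here), over the tin's middle, 85 mm above its underside. Lid 190 (x) by 110 mm (y), its top 55 mm up. Bar along the tin's x, 50 long, 12 wide, 12 high, 24 mm free below. z up, x along the long side, at first into the shelf. At first its far end is 35-60 mm under the lip, the handle 35-60 mm before it.
- round_tin_knob (a point): Bystander to leave in place: round metal tin, lid 150 mm across, 55 mm high, with a round knob 32 mm across on top. Point: middle of the knob, 79 mm above the tin's underside. It stands about 230 mm beside the oblong tin, also partly under the lip; which of the two is on the left varies.
- shelf: Fixed low sheet steel shelf on the bench, 460 wide (y), 200 deep (x), top at 85 mm, open only in front. Origin on the bench under the middle of its front lip; x points into the shelf, so tins come out along -x. The lip runs the full width, its lower edge 65 mm up, 10 mm over the tins' lids. Piles of paper cases (to 110 mm up) stand on it 155 mm behind the lip.
- scale_top (a point): Fixed bench scale: white base, flat rigid steel platform 210 mm along x by 150 mm along y. Point: middle of the platform's top, 48 mm above the bench; z up. The base sticks out 55 mm past the platform at its -x end, with a dark display, lower than the platform.
Mind the look-alikes: they are no part of the job. Leave any red look-alike of the part that bears tin_handle alone.

How it is judged:
By the outcome, as a careful person would: the job done as asked, in the order asked, and still so for the second after the job is handed in, with the robot touching nothing.
It also fails if it takes over 40 s, if anything falls off the work surface, if the arm or the gripper's body presses on something with over 40 N, if the wrist force passes 120 N, or if a joint passes its speed limit or range.

## Working session

There is one attempt and no reset: what is moved stays moved. The work goes in short steps, Python scripts to look and compute and a shell command to move; the robot and the scene stay as the last step left them, time stands still between calls to the robot, and variables do not carry over. Pictures are saved under pics/ and viewed, about 8 in all and at most 12, crops included, and the job is handed in when it is done.

```bash
mkdir -p pics; ls; cat > h.py <<'E'
import numpy as np, cv2
from scipy.spatial.transform import Rotation as R
from plant import ctrl
def cam(name):
    s=ctrl.observe(); d=ctrl.get_image(name)
    if name=='wrist':
        T=np.eye(4); T[:3,:3]=R.from_quat(s['orientation']).as_matrix(); T[:3,3]=s['position']
        d['W']=T@np.array(d['T_tool_cam'])
    else: d['W']=np.array(d['world_from_camera'])
    return d
def plane(d,uv,z):
    K=np.array(d['K']); k=d['k1']; out=[]
    for u,v in np.atleast_2d(uv):
        p=cv2.undistortPoints(np.array([[[u,v]]],float),K,np.array([k,0,0,0.]))[0,0]
        r=d['W'][:3,:3]@[p[0],p[1],1]; o=d['W'][:3,3]
        out.append(o+r*(z-o[2])/r[2])
    return np.array(out)
def proj(d,P):
    Wi=np.linalg.inv(d['W']); P=np.atleast_2d(P)
    return cv2.projectPoints(P.astype(float),cv2.Rodrigues(Wi[:3,:3])[0],Wi[:3,3],np.array(d['K']),np.array([d['k1'],0,0,0.]))[0][:,0]
def save(d,n): cv2.imwrite('pics/'+n+'.png',cv2.cvtColor(d['img'],cv2.COLOR_RGB2BGR)); np.save('pics/'+n+'.npy',d,allow_pickle=True)
def load(n): return np.load('pics/'+n+'.npy',allow_pickle=True).item()
E
python3 - <<'E'
from h import *
for n in('top','scene'):
    d=cam(n); save(d,n); print(n,d['W'][:3,3].round(),d['k1'])
s=ctrl.observe(); print(s['time_s'],s['position'],s['orientation'],s['grip_width'],s['force'])
E
```

```text
pics
top [ 432. -165. 1318.] -0.1028689087132854
scene [1036.  604.  728.] -0.1616888891902621
0.1 [ 250.35290054 -544.61191048  221.94736911] [ 9.76890720e-01  2.13737941e-01 -8.26732437e-05 -7.79173975e-04] 87.60869171621287 [ 0.52221217 -0.89627749  0.55752184]
```

View pics/top.png

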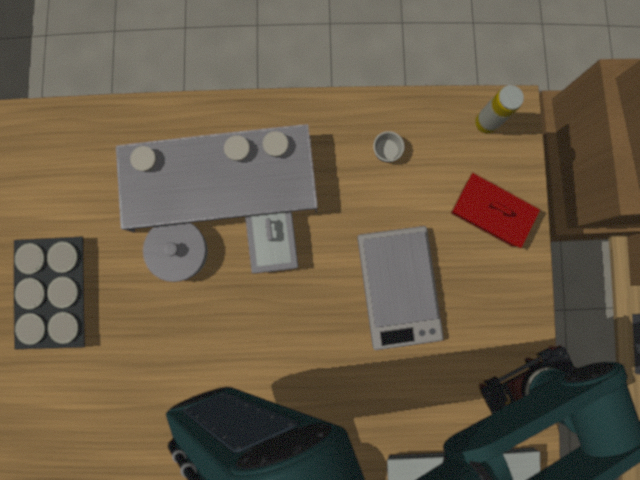

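View pics/scene.png

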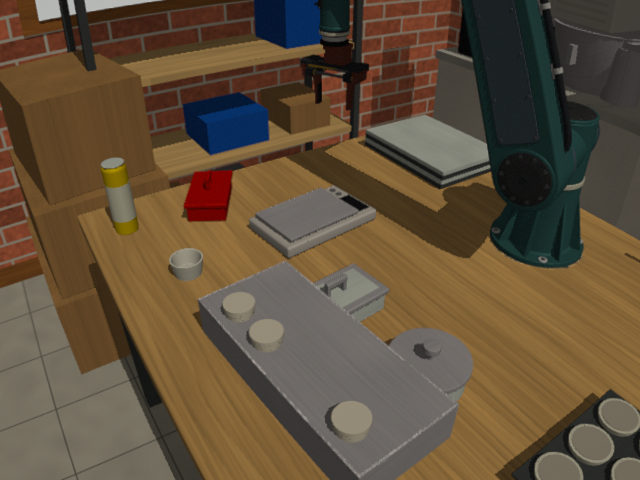

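Top view: the grey oblong tin with its bar handle is at (272,240), the round tin at (175,250) and the shelf lip runs (122,228)–(315,207). The scale is at (400,285), with its display end at the bottom. The red look-alike is at (498,210). The grey tin is the one meant: it is partly under the lip and isn't red. I'll confirm it in one enlarged crop.

```bash
python3 - <<'E'
from h import *
d=load('top'); im=cv2.cvtColor(d['img'],cv2.COLOR_RGB2BGR)
c=cv2.resize(im[190:355,230:450],None,fx=3.6,fy=3.6,interpolation=cv2.INTER_CUBIC); print(c.shape); cv2.imwrite('pics/crop1.png',c)
print('tin front corners z55',plane(d,[(254,271),(297,267)],55).round())
print('handle',plane(d,[(275,228)],88).round())
print('lip',plane(d,[(122,228),(315,207)],85).round())
print('scale plat',plane(d,[(360,236),(426,229),(372,328),(439,320)],48).round())
print('round',plane(d,[(175,250)],79).round())
E
```

```text
(594, 792, 3)
tin front corners z55 [[ 480.  -12.   55.]
 [ 487. -113.   55.]]
handle [[576. -66.  88.]]
lip [[ 586.  293.   85.]
 [ 624. -159.   85.]]
scale plat [[ 557. -264.   48.]
 [ 570. -423.   48.]
 [ 339. -286.   48.]
 [ 353. -445.   48.]]
round [[532. 169.  79.]]
```

View pics/crop1.png

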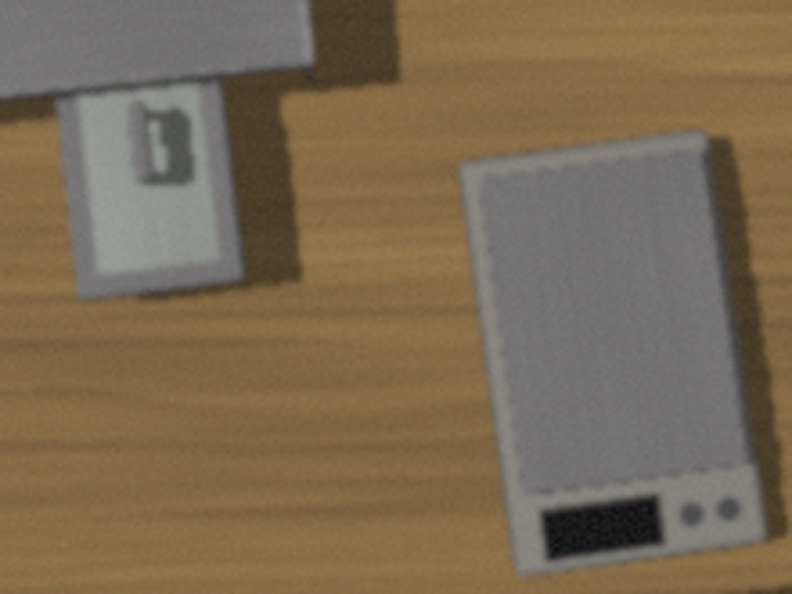

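The crop confirms the grey tin. Its lid's front corners are at crop (80,298) and (244,276), and its bar is the light strip at crop (142,140), with the bar's shadow to its right. Platform corners are at crop (478,180), (708,150), (752,465) and (522,492).

```bash
python3 - <<'E'
from h import *
d=load('top'); f=lambda L,z:plane(d,np.array([(230+x/3.6,190+y/3.6) for x,y in L])-.5+.5/3.6,z)[:,:2]
ang=lambda v:np.degrees(np.arctan2(v[1],v[0])).round(2)
t=f([(80,298),(244,276),(57,97),(222,82)],55); print('tin',t.round(),'w',np.linalg.norm(t[0]-t[1]),'ang',ang(t[2]-t[0]),ang(t[3]-t[1]),ang(t[0]-t[1])-90)
a=np.radians(5); m=(t[0]+t[1])/2
for A in (4,5,6,7,8): print(A,'centre from front edge',(m+95*np.array([np.cos(np.radians(A)),np.sin(np.radians(A))])).round(1))
print('handle bar',f([(142,140),(140,100),(148,182)],91).round(1))
p=f([(478,180),(708,150),(752,465),(522,492)],48); print('plat',p.round(),p.mean(0).round(1),'ang',ang(p[0]-p[3]),ang(p[1]-p[2]),ang(p[0]-p[1])-90, 'sizes',np.linalg.norm(p[0]-p[1]),np.linalg.norm(p[0]-p[3]))
l=plane(d,[(122,228),(315,207)],85); print('lip ang', ang(l[0]-l[1])-90)
s=ctrl.observe(); Rm=R.from_quat(s['orientation']).as_matrix(); print(Rm.round(3), s['position'])
E
```

```text
tin [[ 477.   -7.]
 [ 488. -114.]
 [ 609.    7.]
 [ 617. -102.]] w 108.0103924206909 ang 5.81 5.3 6.280000000000001
4 centre from front edge [577.3 -53.7]
5 centre from front edge [577.2 -52.1]
6 centre from front edge [577.  -50.4]
7 centre from front edge [576.8 -48.8]
8 centre from front edge [576.6 -47.1]
handle bar [[575.2 -52.2]
 [601.  -51.3]
 [548.2 -55.6]]
plat [[ 548. -269.]
 [ 565. -423.]
 [ 356. -444.]
 [ 343. -292.]] [ 453.  -357.3] ang 6.27 5.71 6.049999999999997 sizes 154.74009004378135 206.45766396510345
lip ang 4.780000000000001
[[ 0.909  0.418 -0.   ]
 [ 0.418 -0.909  0.001]
 [ 0.    -0.002 -1.   ]] [ 250.35290054 -544.61191048  221.94736911]
```

Everything agrees: the handle is about 38 mm before the lip, the far end about 57 mm under it, and all the yaws are about 5–6°. I'll move above the handle at TCP z of about 180.

```bash
python3 -m pendant '{"grip":[100,100,100,100,100,100,100,100,100,100,100,100,100,100,100,100,100,100,100,100],"linear":[[0.012,-0.008,0.001],[0.04,-0.025,0.004],[0.07,-0.043,0.006],[0.1,-0.062,0.008],[0.13,-0.081,0.011],[0.16,-0.099,0.013],[0.19,-0.118,0.016],[0.22,-0.137,0.018],[0.25,-0.155,0.021],[0.28,-0.174,0.023],[0.31,-0.192,0.026],[0.34,-0.211,0.028],[0.37,-0.23,0.031],[0.4,-0.248,0.033],[0.43,-0.267,0.036],[0.46,-0.286,0.038],[0.48,-0.298,0.04],[0.495,-0.307,0.041],[0.502,-0.312,0.042],[0.502,-0.312,0.042]],"rotation":[[0,0,0.02],[0,0,0.04],[0,0,0.06],[0,0,0.08],[0,0,0.1],[0,0,0.12],[0,0,0.14],[0,0,0.16],[0,0,0.18],[0,0,0.2],[0,0,0.22],[0,0,0.24],[0,0,0.26],[0,0,0.28],[0,0,0.3],[0,0,0.32],[0,0,0.33],[0,0,0.33],[0,0,0.33],[0,0,0.33]]}'
python3 - <<'E'
from h import *
d=cam('wrist'); save(d,'w1'); s=ctrl.observe(); Rm=R.from_quat(s['orientation']).as_matrix()
print(s['time_s'],s['position'].round(1) if hasattr(s['position'],'round') else s['position'],Rm.round(3),np.array(d['T_tool_cam']).round(2)); print(proj(d,[[576,-52,91],[480,-60,55]]))
E
```

```text
time_s: 1.77
position: [576.7, -50.6, 180.1]
orientation: [0.999, 0.051, -0.0, -0.0]
force: [-0.5, 0.2, -0.2]
grip_width: 87.8
1.8167 [576.1 -51.7 180.2] [[ 0.995  0.102 -0.001]
 [ 0.102 -0.995 -0.   ]
 [-0.001 -0.    -1.   ]] [[  -0.     -0.96   -0.27   72.82]
 [   1.     -0.     -0.      0.88]
 [   0.     -0.27    0.96 -162.44]
 [   0.      0.      0.      1.  ]]
[[316.91678286 240.90974593]
 [314.72139838 331.08570123]]
```

View pics/w1.png

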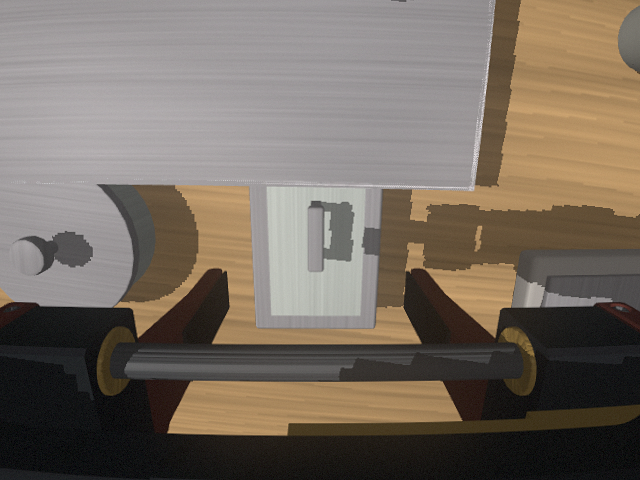

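Wrist view: the bar runs from (316,206) to (315,271). The lid's front corners are at (257,327) and (375,327), and its side edges meet the lip at (251,185) and (381,187).

```bash
python3 - <<'E'
from h import *
d=load('w1'); ang=lambda v:np.degrees(np.arctan2(v[1],v[0])).round(2)
b=plane(d,[(316,207),(315.5,271)],91); print(b.round(1),b.mean(0).round(1),np.linalg.norm(b[0]-b[1]))
t=plane(d,[(257,327),(375,327),(251,187),(381,188)],55); print(t.round(1),ang(t[2]-t[0]),ang(t[3]-t[1]),ang(t[0]-t[1])-90, t[:2].mean(0)+95*np.array([np.cos(.1),np.sin(.1),0]))
l=plane(d,[(180,184),(473,188)],85); print('lip',l.round(1),ang(l[0]-l[1])-90)
E
```

```text
[[601.2 -48.7  91. ]
 [552.3 -53.4  91. ]] [576.8 -51.1  91. ] 49.13629441958842
[[ 478.6   -7.3   55. ]
 [ 489.7 -114.2   55. ]
 [ 605.4    4.8   55. ]
 [ 615.4 -100.3   55. ]] 5.47 6.29 5.920000000000002 [578.65654152 -51.25305198  55.        ]
lip [[ 607.    51.9   85. ]
 [ 626.3 -162.2   85. ]] 5.140000000000001
```

The tool is within about 1 mm and 0.2° of the handle. I'll descend 113 mm and close.

```bash
python3 -m pendant '{"grip":[100,100,100,100,100,100,100,0,0,0,0,0,0,0,0,0,0,0,0,0],"linear":[[0,0,0.015],[0,0,0.04],[0,0,0.065],[0,0,0.085],[0,0,0.1],[0,0,0.109],[0,0,0.113],[0,0,0.113],[0,0,0.113],[0,0,0.113],[0,0,0.113],[0,0,0.113],[0,0,0.113],[0,0,0.113],[0,0,0.113],[0,0,0.113],[0,0,0.113],[0,0,0.113],[0,0,0.113],[0,0,0.113]],"rotation":[[0,0,0],[0,0,0],[0,0,0],[0,0,0],[0,0,0],[0,0,0],[0,0,0],[0,0,0],[0,0,0],[0,0,0],[0,0,0],[0,0,0],[0,0,0],[0,0,0],[0,0,0],[0,0,0],[0,0,0],[0,0,0],[0,0,0],[0,0,0]]}'
```

```text
time_s: 3.48
position: [576.2, -51.7, 67.5]
orientation: [0.999, 0.05, -0.0, -0.0]
force: [-0.3, 2.5, -0.3]
grip_width: 12.0
```

Gripped at 12.0 mm. Now I'll slide 90 mm straight out, keeping the height the same.

```bash
python3 -m pendant '{"grip":[0,0,0,0,0,0,0,0,0,0,0,0,0,0,0,0],"linear":[[-0.002,0,0],[-0.006,0,0],[-0.012,0,0],[-0.019,0,0],[-0.027,0,0],[-0.035,0,0],[-0.043,0,0],[-0.051,0,0],[-0.059,0,0],[-0.067,0,0],[-0.075,0,0],[-0.082,0,0],[-0.087,0,0],[-0.09,0,0],[-0.09,0,0],[-0.09,0,0]],"rotation":[[0,0,0],[0,0,0],[0,0,0],[0,0,0],[0,0,0],[0,0,0],[0,0,0],[0,0,0],[0,0,0],[0,0,0],[0,0,0],[0,0,0],[0,0,0],[0,0,0],[0,0,0],[0,0,0]]}'
python3 - <<'E'
from h import *
d=cam('wrist'); save(d,'w2')
E
```

```text
time_s: 4.82
position: [487.1, -61.2, 67.8]
orientation: [0.999, 0.05, 0.0, 0.0]
force: [-0.2, 0.1, -3.8]
grip_width: 11.8
```

View pics/w2.png

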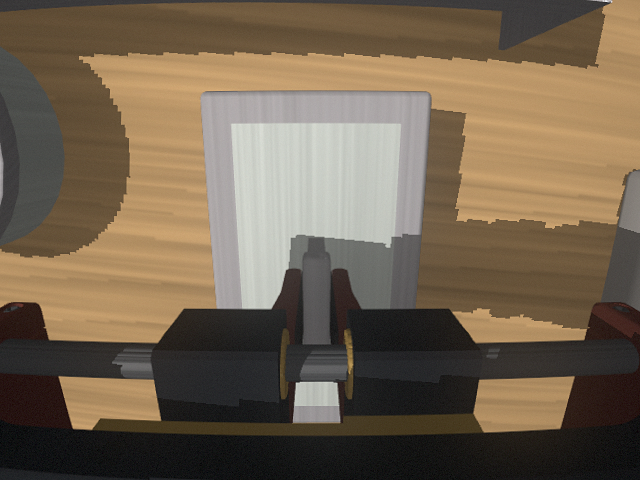

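The lid's far edge is at row 93, with the shelf lip well above it at rows below 10. So the tin is wholly out, straight and still aligned. I'll lift, then go part way towards the scale and look.

```bash
python3 -m pendant '{"grip":[0,0,0,0,0,0,0,0,0,0,0,0,0,0,0,0,0,0,0,0],"linear":[[0,0,-0.003],[0,0,-0.01],[0,0,-0.022],[0,0,-0.037],[0,0,-0.054],[0,0,-0.072],[0,0,-0.09],[0,0,-0.105],[0,0,-0.117],[0,0,-0.125],[0,0.003,-0.13],[-0.002,0.01,-0.13],[-0.005,0.022,-0.13],[-0.009,0.038,-0.13],[-0.013,0.056,-0.13],[-0.017,0.073,-0.13],[-0.021,0.087,-0.13],[-0.023,0.096,-0.13],[-0.024,0.1,-0.13],[-0.024,0.1,-0.13]],"rotation":[[0,0,0],[0,0,0],[0,0,0],[0,0,0],[0,0,0],[0,0,0],[0,0,0],[0,0,0],[0,0,0],[0,0,0],[0,0,0],[0,0,0],[0,0,0],[0,0,0],[0,0,0],[0,0,0],[0,0,0],[0,0,0],[0,0,0],[0,0,0]]}'
python3 - <<'E'
from h import *
d=cam('wrist'); save(d,'w3')
E
```

```text
time_s: 6.53
position: [472.7, -163.8, 197.2]
orientation: [0.999, 0.05, -0.0, -0.0]
force: [0.2, 0.4, -3.5]
grip_width: 11.5
```

View pics/w3.png

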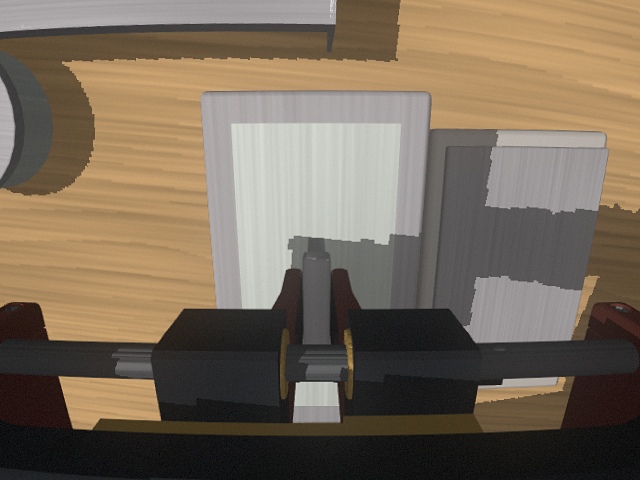

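The tin hangs level, unchanged in the grip. The platform's far corners are at (446,147) and (608,149), its near edge is at about (530,386), and its right edge is near (583,310).

```bash
python3 - <<'E'
from h import *
d=load('w3'); ang=lambda v:np.degrees(np.arctan2(v[1],v[0])).round(2)
p=plane(d,[(446,147),(608,149),(584,310),(530,386),(436,310)],48)[:,:2]; print(p.round(1))
print('w',np.linalg.norm(p[0]-p[1]),'ang',ang(p[0]-p[1])-90,ang(p[1]-p[2]),ang(p[0]-p[4]))
for a in(5.5,6):
  u=np.array([np.cos(np.radians(a)),np.sin(np.radians(a))]); print(a,'centre from far edge',(p[:2].mean(0)-105*u).round(1),'length',(p[:2].mean(0)-p[3])@u)
t=plane(d,[(203,93),(430,93)],197.2+19-30)[:,:2]; print('tin far edge',t.round(1),ang(t[0]-t[1])-90)
s=ctrl.observe(); Rm=R.from_quat(s['orientation']).as_matrix(); print(s['position'],ang(Rm[:2,0]))
for c in((454,-357),(453,-357.3)): print((Rm.T@(np.array([*c,0])-s['position'])).round(1))
E
```

```text
[[ 549.4 -269.4]
 [ 565.5 -418.3]
 [ 408.5 -443.4]
 [ 315.  -411.6]
 [ 395.9 -289.9]]
w 149.80346951364396 ang 6.200000000000003 9.06 7.6
5.5 centre from far edge [ 452.9 -353.9] length 247.83653003754216
6 centre from far edge [ 453.  -354.8] length 248.21279695775956
tin far edge [[ 560.6 -103.1]
 [ 571.  -207.8]] 5.680000000000007
[ 472.68982452 -163.01524456  197.22942084] 5.72
[-37.8 191.3 197.1]
[-38.8 191.5 197.1]
```

The w3 centre estimate of (453,-355) agrees with the top view within 2–3 mm. The near "edge" I read at row 386 was the base, so I'm discarding it. Next I'll travel across and lower to about 6 mm above the platform.

```bash
python3 -m pendant '{"grip":[0,0,0,0,0,0,0,0,0,0,0,0,0,0,0,0,0,0,0,0],"linear":[[-0.001,0.003,0],[-0.003,0.013,0],[-0.006,0.03,0],[-0.011,0.053,0],[-0.016,0.08,0],[-0.022,0.107,0],[-0.027,0.133,0],[-0.031,0.156,0],[-0.035,0.174,0],[-0.037,0.184,0],[-0.038,0.189,0],[-0.038,0.1895,0.004],[-0.038,0.1895,0.014],[-0.038,0.1895,0.028],[-0.038,0.1895,0.044],[-0.038,0.1895,0.058],[-0.038,0.1895,0.068],[-0.038,0.1895,0.074],[-0.038,0.1895,0.076],[-0.038,0.1895,0.076]],"rotation":[[0,0,0],[0,0,0],[0,0,0],[0,0,0],[0,0,0],[0,0,0],[0,0,0],[0,0,0],[0,0,0],[0,0,0],[0,0,0],[0,0,0],[0,0,0],[0,0,0],[0,0,0],[0,0,0],[0,0,0],[0,0,0],[0,0,0],[0,0,0]]}'
python3 - <<'E'
from h import *
save(cam('wrist'),'w4'); save(cam('scene'),'s4')
a,b=(load(n)['img'][:,:,::-1] for n in('w4','s4'))
cv2.imwrite('pics/v4.png',np.hstack([cv2.resize(a,(400,300)),cv2.resize(b[150:285,220:400],(400,300),interpolation=cv2.INTER_CUBIC)]))
E
```

```text
time_s: 8.25
position: [454.2, -354.7, 121.2]
orientation: [0.999, 0.051, -0.0, -0.0]
force: [-0.7, 0.3, -3.9]
grip_width: 11.7
```

View pics/v4.png

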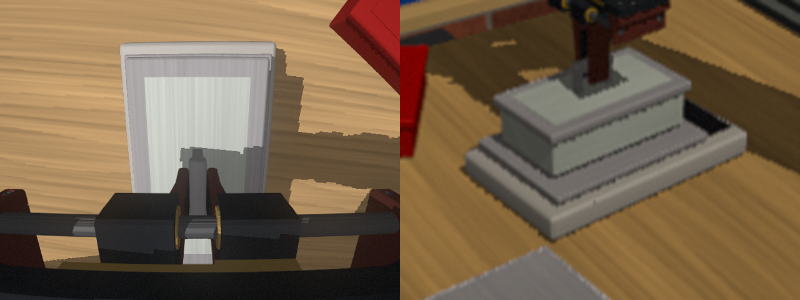

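The tin is over the platform, parallel to it, and clear of the red tin. I'll take one enlarged crop to check the centring before lowering.

```bash
python3 - <<'E'
from h import *
a=load('w4')['img'][55:205,180:450,::-1]; cv2.imwrite('pics/c4.png',cv2.resize(a,None,fx=2.9,fy=2.9,interpolation=cv2.INTER_CUBIC))
E
```

```text
(no output)
```

View pics/c4.png

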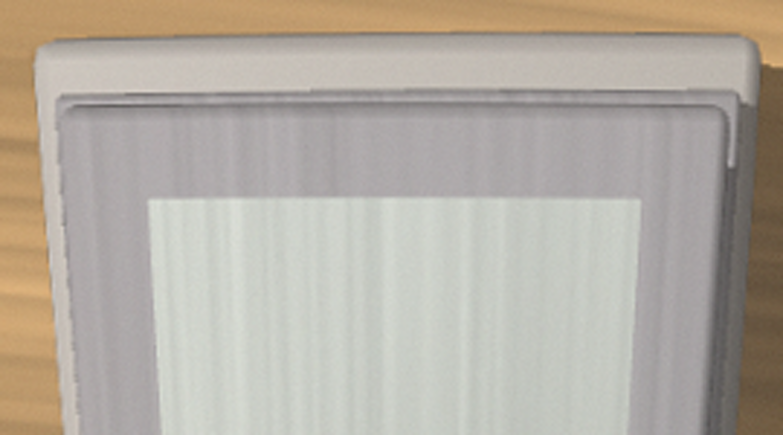

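Platform far corners are at crop (57,97) and (741,92). Lid far corners are at crop (62,107) and (726,107).

```bash
python3 - <<'E'
from h import *
d=load('w4'); f=lambda L,z:plane(d,np.array([(180+x/2.9,55+y/2.9) for x,y in L])-.3,z)[:,:2]
ang=lambda v:np.degrees(np.arctan2(v[1],v[0]))-90
p=f([(57,97),(741,92)],48); t=f([(62,107),(726,107)],109)
for n,e,L in(('plat',p,105),('tin',t,95)):
    A=np.radians(5.9);u=np.array([np.cos(A),np.sin(A)]); print(n,e.round(1),np.linalg.norm(e[0]-e[1]).round(1),ang(e[0]-e[1]).round(2),'centre',(e.mean(0)-L*u).round(1))
s=ctrl.observe();print(s['position'])
E
```

```text
plat [[ 550.1 -271.9]
 [ 566.1 -419.2]] 148.1 6.2 centre [ 453.7 -356.3]
tin [[ 542.6 -292.6]
 [ 553.4 -398.8]] 106.8 5.79 centre [ 453.5 -355.4]
[ 454.74136789 -355.55196449  122.19138528]
```

The tin and platform centres agree within 1 mm, and the yaw within about 0.4°. I'll lower slowly until the force shows contact.

```bash
python3 -m pendant '{"grip":[0,0,0,0,0,0,0],"linear":[[0,0,0.001],[0,0,0.002],[0,0,0.003],[0,0,0.004],[0,0,0.005],[0,0,0.005],[0,0,0.005]],"rotation":[[0,0,0.004],[0,0,0],[0,0,0],[0,0,0],[0,0,0],[0,0,0],[0,0,0]]}'
```

```text
time_s: 8.93
position: [454.2, -355.3, 116.5]
orientation: [0.999, 0.05, -0.0, -0.0]
force: [-0.1, -1.3, -3.3]
grip_width: 11.7
```

Not in contact yet. I'll go down in half-millimetre steps.

```bash
python3 -m pendant '{"grip":[0,0,0,0],"linear":[[0,0,0.0005],[0,0,0.001],[0,0,0.001],[0,0,0.001]],"rotation":[[0,0,0],[0,0,0],[0,0,0],[0,0,0]]}'; python3 -m pendant '{"grip":[0,0,0,0],"linear":[[0,0,0.0005],[0,0,0.0005],[0,0,0.0005],[0,0,0.0005]],"rotation":[[0,0,0],[0,0,0],[0,0,0],[0,0,0]]}'
```

```text
time_s: 9.27
position: [454.3, -355.3, 115.6]
orientation: [0.999, 0.05, -0.0, -0.0]
force: [-0.2, 0.1, -3.6]
grip_width: 11.9
time_s: 9.6
position: [454.3, -355.2, 115.4]
orientation: [0.999, 0.05, 0.0, -0.0]
force: [-0.8, 2.4, 2.3]
grip_width: 11.6
```

Contact: Fz went from −3.6 to +2.3 N, so the tin is standing on the platform. I'll release and retreat straight up.

```bash
python3 -m pendant '{"grip":[15,30,50,60,60,60,60,60,60,60,60,60,60,60,60,60,60,60,60,60],"linear":[[0,0,0],[0,0,0],[0,0,0],[0,0,0],[0,0,0],[0,0,0],[0,0,0],[0,0,0],[0,0,-0.004],[0,0,-0.015],[0,0,-0.03],[0,0,-0.05],[0,0,-0.075],[0,0,-0.1],[0,0,-0.12],[0,0,-0.135],[0,0,-0.145],[0,0,-0.15],[0,0,-0.15],[0,0,-0.15]],"rotation":[[0,0,0],[0,0,0],[0,0,0],[0,0,0],[0,0,0],[0,0,0],[0,0,0],[0,0,0],[0,0,0],[0,0,0],[0,0,0],[0,0,0],[0,0,0],[0,0,0],[0,0,0],[0,0,0],[0,0,0],[0,0,0],[0,0,0],[0,0,0]]}'
python3 - <<'E'
from h import *
save(cam('wrist'),'w5'); save(cam('scene'),'s5')
a,b=(load(n)['img'][:,:,::-1] for n in('w5','s5'))
cv2.imwrite('pics/v5.png',np.hstack([cv2.resize(a,(400,300),interpolation=cv2.INTER_AREA),cv2.resize(b[150:450,160:560],(400,300))]))
E
```

```text
time_s: 11.27
position: [454.0, -355.1, 264.8]
orientation: [0.999, 0.05, -0.0, -0.0]
force: [-0.1, 0.0, 0.3]
grip_width: 52.8
```

View pics/v5.png

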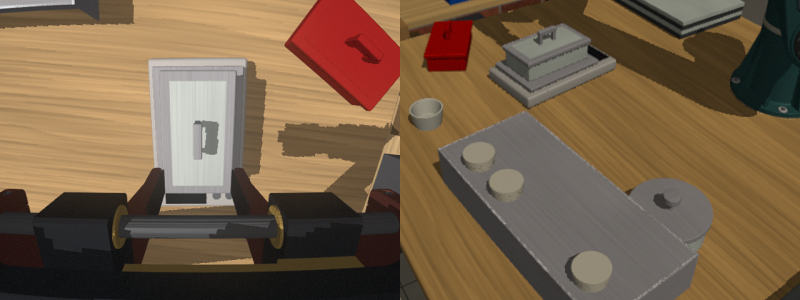

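The tin sits square on the platform, released. The round tin and the red look-alike stand where they were. I'll check the bystanders by image difference and the handle position by ray, then hand in.

```bash
python3 - <<'E'
from h import *
a,b=load('scene')['img'].astype(int),load('s5')['img'].astype(int); D=abs(a-b).max(2)
for n,(x,y,X,Y) in dict(round=(395,330,470,395),red=(185,170,232,222),shelf=(205,270,310,470)).items(): print(n,(D[y:Y,x:X]>40).mean().round(4))
d=load('w5'); print('handle',plane(d,[(316,195),(315,255)],139).mean(0).round(1))
s=ctrl.observe(); print(s['time_s'],s['force'],s['grip_width']); print(ctrl.hand_in())
E
```

```text
round 0.0
red 0.0
shelf 0.0
handle [ 455.7 -355.2  139. ]
11.3667 [ 0.14661098 -0.21433972 -0.07964444] 52.613302635822734
the job is handed in; nothing more can be done
None
```

I gripped the grey oblong tin by its handle and slid it 90 mm straight out along the bench. The wrist picture showed it wholly clear of the lip, and only then did I lift it. I lowered it onto the scale until the force showed contact, let go and retreated 150 mm straight up. The job is handed in at about 11.4 s.

**Placing:** Just before touchdown the tin and platform centres agreed within about 1 mm and their yaw within about 0.4°. After release the handle measured (455.7, −355.2), against a platform centre of about (453.7, −356.3).

**Bystanders:** The round tin, red look-alike and shelf showed no image change in the scene view. The gripper was open with about 0 N on it, touching nothing.

**Disagreements:**
- **Early platform reading:** In the part-way wrist look the near edge I read was the scale's base and the right edge was inaccurate. I used the platform's far edge instead, which matched the top view.
- **End of the slide:** The wrist carried about −3.8 N, roughly the tin's whole weight. The tin may have been a few tenths of a millimetre off the bench by then, and I did not check whether that began before it was fully clear of the lip.

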